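Hang the sieve frame in its bayonet ring and lock it

ROBOT

A 6-joint arm with a two-finger parallel gripper is mounted at the origin on a cart in front of the work surface, level with it; the furniture and walls round the work are solid. World frame = base frame: x ahead of the robot, y to its left, z up, the work surface at z = 0. Lengths are in mm, angles in rad, forces in N, time in s.
With the tool pointing down it reaches from about 275 to 1000 mm from the base axis. Payload 8.4 kg.
Tool frame: the origin (TCP) lies on the centre line of the jaws, within the pads' length; the fingertips stand r.tip_reach ahead of it and the grasp point (between the pads) lies 11 mm behind it (r.tip_reach is the distance from the TCP to the fingertips, in mm); z points along the fingers, y is the line along which they close (so a half turn about z gives the same grasp; the last joint's range is limited). The gripper opens to 85 mm and grips with 20 to 120 N. Pads are 22 mm wide; open, the fingers measure 114 mm over their backs; the gripper's body (76 mm by 85 mm) begins 54 mm behind the grasp point. The pads swing forward as they close: fully open they stand 13 mm farther back than shut.
Start: joints at [-1.326, 0.353, 1.633, -0, 1.155, -0.002], TCP at [152.687, -606.065, 239.281] pointing down, gripper open.
Joint ranges: [-2.63, 2.63], [-0.92, 2.1], [0.06, 2.66], [-1.3, 4.44], [0, 2.69], [-3.02, 3.02]. Speed limits (rad/s): [2.22, 2.22, 2.79, 3.14, 3.14, 3.14].

INTERFACE

Orientations are given as [roll, pitch, yaw] about the fixed x, y, z axes, in that order (R = Rz(yaw) Ry(pitch) Rx(roll)).
In Python, from rig import r gives the robot as it stands.
- The arm moves only by the tool carry_out, never from a script. Its argument "targets" is a list of rows, each an object with "dp": the shift along the tool's x, y, z in mm, a list of three; "yaw": the turn about the tool's z in degrees. A call has 1 to 12 rows; each row is the pose to reach, as a shift and turn from the pose commanded when the call began, along the tool's axes at that moment; what a row does not reach only later rows make up. A row lasts 1/8 s, in which the tool goes at most 62.5 mm and 10.7 degrees, less where a joint would pass 70% of its speed; a pose out of reach is approached as far as the arm can. A call with a gripper value outside its range is refused whole. "fingers" is the opening, from -1 (shut) to 1 (fully open), so that 0 is half open, set as the call begins (left out, the last holds). The fingers move at their own pace and stop on an object; "grip_force" is the grip in N (left out, the last holds). Time passes only in rows, so rows that repeat a pose let the fingers close. It gives the time, the measured TCP pose, the force, the opening and the grip force at its end, in the units of the state.
- r.sense(): the state, without advancing time (a new reading comes with each control period).
- r.grab_frame(name): name is "side" or "top" or "wrist"; returns the picture (400x640x3 uint8, red, green, blue); there is no depth.
- r.get_calibration(name): a dict with "fx", "fy", "cx", "cy" (pixels), "rvec" (rotation vector, rad) and "tvec" (3), from world to camera coordinates, as OpenCV has them. Camera axes: x right, y down, z forward; pixel columns grow to the right and rows downward; lengths in mm; the calibration is good to about 2 mm. A picture is of the moment at which its call begins: read the wrist's pose just before it. get_calibration takes no time and is no camera call; for the wrist camera it gives the pose at the moment of the call.
- r.sign_off(): hands the job in; it is judged then, once.
The state is a dict: "clock": time; "qpos": joint angles; "qvel": joint speeds; "joint_efforts": joint torques, N m; "eef_pos": TCP position; "tcp_rot": TCP orientation; "contact_force": force on the tool from outside, world axes, zero at the start; "wrist_torque": the same for the moment, N m; "opening": opening from 0.0 (shut) to 1.0 (fully open); "grasp_force": force on a finger pad.
Only numpy, scipy, OpenCV 4.12 (cv2) and the standard library are available. Lean on these libraries where they do the work, as an engineer would, in place of code of your own. Each camera call takes 0.05 s, during which the arm holds its last target. There are 200 camera calls.

TASK

Take the sieve frame that has two lugs on its rim, hang it in the bayonet ring of the stand with its lugs going down through the two open gaps, and twist it clockwise (seen from above) by its handle until both lugs drop fully into their locking notches. Turn and press gently, feeling for the notches without forcing the frame against the ring, then let go; leave the other things as they are.

Things in the scene. Friction and masses are not known exactly. Their poses are not given: they have to be found in the camera images.
- lug_sieve_bar (a point): Middle of the handle bar of the loose lug sieve: an upright metal cup with mesh bottom, 75 mm across, 40 mm high (lower 12 mm tapers to 62 mm), 0.13 to 0.22 kg, with a bridge handle. This point is 84 mm above its underside. The bar is 74 mm long (x), 12 mm thick (y, grip here), 14 mm high (z up). The same after a half turn.
- lug_sieve_lug (a point): Centre of the +x lug of the lug sieve, 42 mm out from its axis, 48 mm below the bar's middle; a like lug is on the -x side. The lugs stick out of the rim in line with the handle bar, to 50 mm from the axis; each is 10 mm wide and 8 mm high, its underside 52 mm below the bar's middle.
- ring_mid (a point): Centre of the stand's bayonet ring at the height of its ledge, 75 mm above the bench; z up. The steel ledge has a 78 mm bore: the cup hangs in it with 1.5 mm play all round, lugs on the ledge. The outer wall has 53 mm inside and 58 mm outside radius; its top is 16 mm above the ledge. Nothing is sprung.
- ring_gap (a point): Middle of one of the two gaps, on the ledge 46 mm from ring_mid along its +x; the other is on -x. Here lugs go down onto the ledge. Gaps are 48 degrees wide, between two roofed hooks (roof underside 11 mm, top 16 mm above the ledge, inner radius 42 mm). From the gaps the lugs turn clockwise from above (about -z) below the roofs; the other way is closed.
- stand: Grey stand fixed to the bench, round foot 124 mm across, 91 mm high, origin at its underside, axes as ring_mid. Under each roof the ledge has a notch 14 mm wide, 6 mm deep, and a rigid stop right behind it. The ledge is clamped at a chance angle: both notches lie 38 to 62 degrees past the gaps' middles, unseen, to be found by feel. A locked sieve hangs 6 mm lower.
- lug_sieve: The lug sieve again: origin at the centre of its underside, x along bar and lugs, z up.
- plain_sieve_bar (a point): The same point of the second sieve, alike but without lugs: it does not belong in this ring and stays where it is.
- tape: Masking tape roll, 81 mm across, 24 mm high, lying on the bench; bystander.
- block: Dark printed slide block, 28 x 62 mm, 20 mm high, lying on the bench; bystander.
- ring_cap: Small dark ring cap, 34 mm across, 16 mm high; bystander.

How it is judged (in metres and radians):
On the way:
1. the lug sieve hangs in the ring, its lugs on the ledge (not yet in the notches) (z of lug_sieve_bar in the frame of ring_mid between 0.0495 and 0.0555 m and horizontal distance between lug_sieve_bar and ring_mid below 0.006 m), for 0.2 s.
At the end, for the whole second after the job is handed in: The lug sieve hangs level (within 0.05 rad) and centred (within 6 mm) in the ring, at rest and released, with both lugs down in the notches: its bar's middle 43 to 48 mm above the ledge (46 mm when fully down, 52 mm when merely on the ledge) (z of lug_sieve_bar in the frame of ring_mid between 0.043 and 0.048 m and horizontal distance between lug_sieve_bar and ring_mid below 0.006 m and angle between lug_sieve_bar's own z axis and vertical below 0.05 rad and linear speed of lug_sieve below 0.01 m/s); the robot touches nothing.
It fails at once if the sieve is forced against the stand or its ring (over 30 N) (contact force between lug_sieve and stand above 30 N).
It fails at once if a bystander or the plain sieve is moved by more than 2 cm (distance of any of plain_sieve_bar, tape, block, ring_cap from where it was at the start of the episode above 0.02 m).
It also fails if it takes over 51 s, if anything falls off the work surface, if the arm or the gripper's body presses on something with over 40 N, if the wrist force passes 120 N, or if a joint passes its speed limit or range.

## Working session

There is one attempt and no reset: what is moved stays moved. The work goes in short steps, Python scripts to look and compute and a tool call to move; the robot and the scene stay as the last step left them, time stands still between calls to the robot, and variables do not carry over. Pictures are saved under pics/ and viewed, at most 10 in all, crops included, and the job is handed in when it is done.

Besides the shell and the picture viewer there is one more tool, called after ">>>" in YAML: its name, and indented under it one key for each argument. carry_out: Moves the arm, as the interface text tells. Its arguments: {"type":"object","properties":{"targets":{"type":"array","items":{"type":"object","properties":{"dp":{"type":"array","items":{"type":"number"}},"yaw":{"type":"number"}}}},"fingers":{"type":"number"},"grip_force":{"type":"number"}},"required":["targets"]}

```bash
mkdir -p pics; cat > h.py <<'E'
from rig import r
import numpy as np, cv2
def snap(n,f):
    im=r.grab_frame(n); cv2.imwrite('pics/'+f,im[:,:,::-1]); return im
def ray(n,u,v,z,c=None):
    c=c or r.get_calibration(n); R=cv2.Rodrigues(np.array(c['rvec'],float))[0]; t=np.array(c['tvec'],float).ravel()
    d=R.T@np.array([(u-c['cx'])/c['fx'],(v-c['cy'])/c['fy'],1]); o=-R.T@t
    return o+d*(z-o[2])/d[2]
def proj(n,p,c=None):
    c=c or r.get_calibration(n); R=cv2.Rodrigues(np.array(c['rvec'],float))[0]; q=R@np.array(p,float)+np.array(c['tvec'],float).ravel()
    return np.round([c['fx']*q[0]/q[2]+c['cx'],c['fy']*q[1]/q[2]+c['cy']],1)
E
python3 - <<'E'
from h import *
a=snap('top','t0.png'); b=snap('side','s0.png')
print(r.sense(), r.tip_reach)
for n in('top','side'):
    c=r.get_calibration(n);R=cv2.Rodrigues(np.array(c['rvec'],float))[0];print(n,-R.T@np.ravel(c['tvec']),c['fx'])
E
```

```text
{'clock': 0.1, 'qpos': array([-1.32639456e+00,  3.53584125e-01,  1.63403239e+00,  1.27481894e-05,
        1.15521726e+00, -2.42809020e-03]), 'qvel': array([ 0.00295991, -0.0025398 , -0.00204149, -0.00155838, -0.00146851,
       -0.00133265]), 'joint_efforts': array([-4.70480536e-04, -6.06360912e+01, -3.42820215e+01, -7.31413820e-05,
        3.91290116e-03,  2.81984637e-05]), 'eef_pos': array([ 152.59512775, -605.66542301,  238.64519753]), 'tcp_rot': array([-3.14035157e+00, -1.46702109e-05,  2.46824690e-01]), 'contact_force': array([-0.61656444,  0.17359749,  0.00951602]), 'wrist_torque': array([-0.02114683, -0.06196659, -0.01565268]), 'grasp_force': 0.0, 'opening': 0.9988212739137955} 8.0
top [ 373.77935247  -74.98687215 1405.36430909] 465.199236457317
side [ 533.35120639 -919.64394622  540.55943438] 401.09050963800644
```

View pics/t0.png

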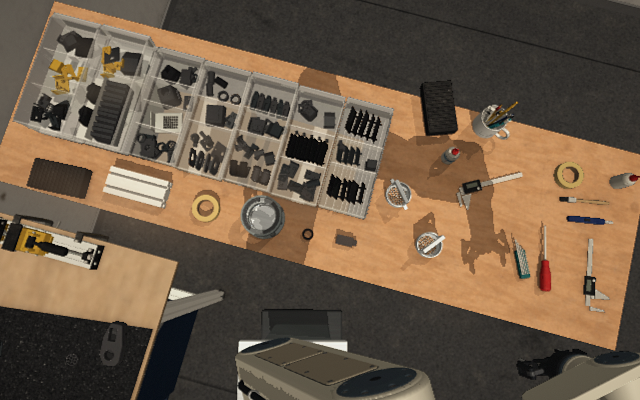

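View pics/s0.png

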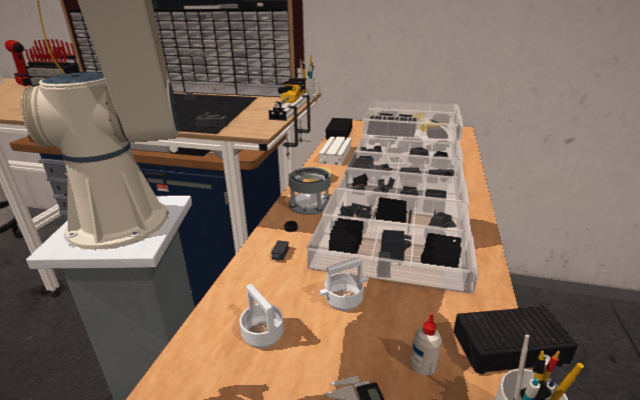

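The top view shows sieves at about (398,194) and (429,245), and the stand at (262,216). In the side view the sieve at (344,290) seems to have a lug. I'll enlarge these areas to check.

```bash
python3 - <<'E'
from h import *
t=cv2.imread('pics/t0.png');s=cv2.imread('pics/s0.png')
f=lambda im,u,v,w,k:cv2.resize(im[v-w:v+w,u-w:u+w],(k,k),interpolation=cv2.INTER_CUBIC)
a=np.hstack([f(t,398,194,22,264),f(t,429,245,22,264),f(t,262,216,28,264)])
b=np.hstack([f(s,344,285,32,264),f(s,262,318,32,264),f(s,309,190,28,264)])
cv2.imwrite('pics/c0.png',np.vstack([a,b]))
for u,v in((398,194),(429,245)): print(ray('top',u,v,60))
print(ray('top',262,216,91))
E
```

```text
[ 576.51724068 -306.55266271   60.        ]
[ 428.26782121 -393.52945682   60.        ]
[506.51312677  85.97442014  91.        ]
```

View pics/c0.png

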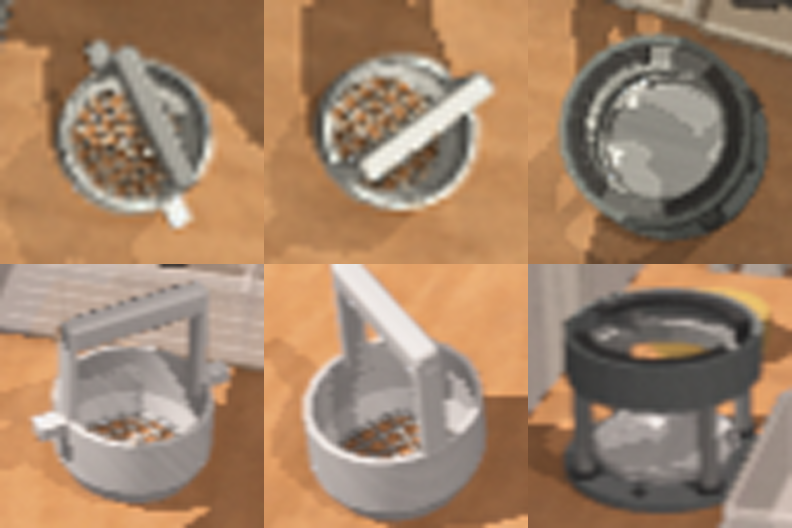

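Left sieve is the lug sieve: lugs at about px (392.2,180.7) and (405.7,207.5). The right one is plain. In the stand, a gap seems to lie near the top and bottom of the ring, which needs a wrist look.

```bash
python3 - <<'E'
from h import *
a=ray('top',392.2,180.7,36);b=ray('top',405.7,207.5,36)
print(a,b,(a+b)/2,np.linalg.norm(a-b),np.degrees(np.arctan2(*(a-b)[1::-1])))
o=376,172
p=[ray('top',o[0]+x/6,o[1]+y/6,91) for x,y in((122,55),(183,180))]
print(p,(p[0]+p[1])/2,np.linalg.norm(p[0]-p[1]))
s=r.sense(); print(s['eef_pos'],s['tcp_rot'])
c=r.get_calibration('wrist');R=cv2.Rodrigues(np.array(c['rvec'],float))[0];print(-R.T@np.ravel(c['tvec']),R,c['fx'],c['cx'],c['cy'])
E
```

```text
[ 620.24101092 -294.0114366    36.        ] [ 539.76229183 -332.86189661   36.        ] [ 580.00165137 -313.4366666    36.        ] 89.36544337427809 25.768556583003075
[array([ 609.05298209, -297.0630261 ,   91.        ]), array([ 548.91105472, -325.09170996,   91.        ])] [ 578.9820184  -311.07736803   91.        ] 66.35253233309498
[ 152.59512775 -605.66542301  238.64519753] [-3.14035157e+00 -1.46702109e-05  2.46824690e-01]
[ 232.60195313 -584.70748777  373.38800517] [[ 0.24420953 -0.96972175 -0.00119971]
 [-0.91818372 -0.23162807  0.32138308]
 [-0.31193005 -0.07738326 -0.94694851]] 294.84874175184916 321.18836790719723 199.57903018882743
```

>>> carry_out:
  targets:
    - {"dp": [60, -22, 0], "yaw": -2}
    - {"dp": [120, -45, 0], "yaw": -4}
    - {"dp": [180, -67, 0], "yaw": -6}
    - {"dp": [240, -90, 0], "yaw": -8}
    - {"dp": [300, -112, 0], "yaw": -10}
    - {"dp": [360, -135, 0], "yaw": -11}
    - {"dp": [420, -157, 0], "yaw": -11.4}
    - {"dp": [486, -181, 0], "yaw": -11.4}
    - {"dp": [486, -181, 0], "yaw": -11.4}
    - {"dp": [486, -181, 0], "yaw": -11.4}
    - {"dp": [486, -181, 0], "yaw": -11.4}
    - {"dp": [486, -181, 0], "yaw": -11.4}
  fingers: 1
  grip_force: 40

```text
clock: 1.6
eef_pos: [578.5, -313.0, 239.4]
tcp_rot: [3.142, 0.0, 0.444]
contact_force: [0.8, -0.1, 0.4]
opening: 0.994
grasp_force: 0.0
```

```bash
python3 - <<'E'
from h import *
import pickle
c=r.get_calibration('wrist'); pickle.dump(c,open('w1.pkl','wb'))
im=snap('wrist','w1.png'); s=r.sense(); print(s['eef_pos'],s['tcp_rot'],s['contact_force'],s['clock'])
for p in((579.5,-312,91),(579.5,-312,36)): print(proj('wrist',p,c))
E
```

```text
[ 578.61575575 -312.9613971   239.45092975] [3.14150653e+00 1.99345496e-04 4.43979791e-01] [ 0.68549218 -0.59525912 -0.02658533] 1.65
[321.7 185.7]
[321.6 172.7]
```

View pics/w1.png

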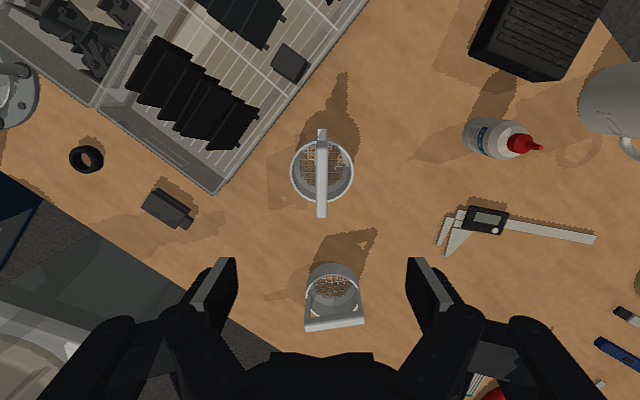

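```bash
python3 - <<'E'
from h import *
import pickle
c=pickle.load(open('w1.pkl','rb'))
u=np.array([np.cos(.444),np.sin(.444),0]);o=np.array([579.5,-312,0])
for d,z in((37,91),(-37,91),(-37,77),(50,40),(-50,40)): print(d,z,proj('wrist',o+d*u+[0,0,z],c))
im=cv2.imread('pics/w1.png')[115:235,270:375]; cv2.imwrite('pics/c1.png',cv2.resize(im,None,fx=5,fy=5,interpolation=cv2.INTER_CUBIC))
E
```

```text
37 91 [321.7 148.5]
-37 91 [321.6 220. ]
-37 77 [321.6 215. ]
50 40 [321.6 129.5]
-50 40 [321.6 213.6]
```

View pics/c1.png

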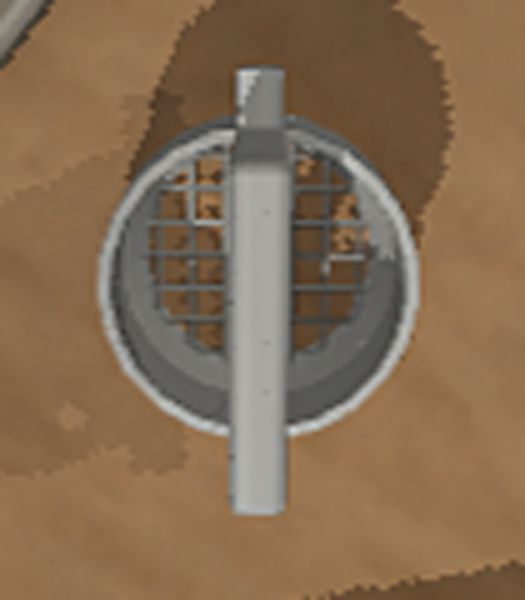

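The lug sieve sits where predicted: bar centred at column 321.6, lug at row 129. Descending to grip.

>>> carry_out:
  targets:
    - {"dp": [1.9, -0.4, 50], "yaw": 0}
    - {"dp": [1.9, -0.4, 100], "yaw": 0}
    - {"dp": [1.9, -0.4, 145], "yaw": 0}
    - {"dp": [1.9, -0.4, 166.4], "yaw": 0}
    - {"dp": [1.9, -0.4, 166.4], "yaw": 0}
    - {"dp": [1.9, -0.4, 166.4], "yaw": 0}
  fingers: 1

```text
clock: 2.4
eef_pos: [582.4, -311.5, 74.8]
tcp_rot: [3.139, -0.002, 0.446]
contact_force: [0.3, -1.3, 0.6]
opening: 1.001
grasp_force: 0.0
```

>>> carry_out:
  targets:
    - {"dp": [0, 0, 0], "yaw": 0}
    - {"dp": [0, 0, 0], "yaw": 0}
    - {"dp": [0, 0, 0], "yaw": 0}
    - {"dp": [0, 0, 0], "yaw": 0}
    - {"dp": [0, 0, 0], "yaw": 0}
    - {"dp": [0, 0, 0], "yaw": 0}
    - {"dp": [0, 0, 0], "yaw": 0}
    - {"dp": [0, 0, 0], "yaw": 0}
  fingers: -1
  grip_force: 45

```text
clock: 3.4
eef_pos: [581.4, -310.7, 73.0]
tcp_rot: [3.141, -0.0, 0.446]
contact_force: [-0.4, -1.0, 1.9]
opening: 0.13
grasp_force: 46.2
```

>>> carry_out:
  targets:
    - {"dp": [0, 0, -45], "yaw": 0}
    - {"dp": [0, 0, -100], "yaw": 0}
    - {"dp": [0, -20, -150], "yaw": 0}
    - {"dp": [0, -65, -167], "yaw": 0}
    - {"dp": [0, -115, -167], "yaw": 0}
    - {"dp": [0, -170, -167], "yaw": 0}
    - {"dp": [0, -225, -167], "yaw": 0}
    - {"dp": [0, -280, -167], "yaw": 0}
    - {"dp": [4, -335, -167], "yaw": 0}
    - {"dp": [7, -375, -167], "yaw": 0}
    - {"dp": [7, -389, -167], "yaw": 0}
    - {"dp": [7, -389, -167], "yaw": 0}

```text
clock: 4.9
eef_pos: [419.6, 43.6, 239.8]
tcp_rot: [3.141, 0.0, 0.447]
contact_force: [-0.1, 0.2, -2.0]
opening: 0.135
grasp_force: 45.6
```

>>> carry_out:
  targets:
    - {"dp": [0, 0, 0], "yaw": 0}
    - {"dp": [0, 0, 0], "yaw": 0}
    - {"dp": [0, 0, 0], "yaw": 0}

```text
clock: 5.28
eef_pos: [420.1, 42.7, 239.8]
tcp_rot: [-3.142, 0.0, 0.445]
contact_force: [-0.5, 0.2, -1.8]
opening: 0.133
grasp_force: 45.6
```

```bash
python3 - <<'E'
from h import *
import pickle
s=r.sense();c=r.get_calibration('wrist'); pickle.dump(c,open('w2.pkl','wb'))
im=snap('wrist','w2.png');print(s['eef_pos'],s['tcp_rot'],s['contact_force'],s['clock'],s['qpos'])
print(proj('wrist',(506,86,91),c))
cv2.imwrite('pics/w2b.png',cv2.resize(im[:,120:520,::-1],None,fx=2,fy=2,interpolation=cv2.INTER_CUBIC)[:600])
E
```

```text
[420.13309584  42.7427453  239.78429521] [-3.14158678e+00  2.23787762e-04  4.44624805e-01] [-0.455575    0.16988322 -1.81287699] 5.275 [ 9.78912894e-02  2.81152577e-02  2.04039717e+00 -8.02493310e-05
  1.07329270e+00  1.22410112e+00]
[319.8  83.9]
```

View pics/w2b.png

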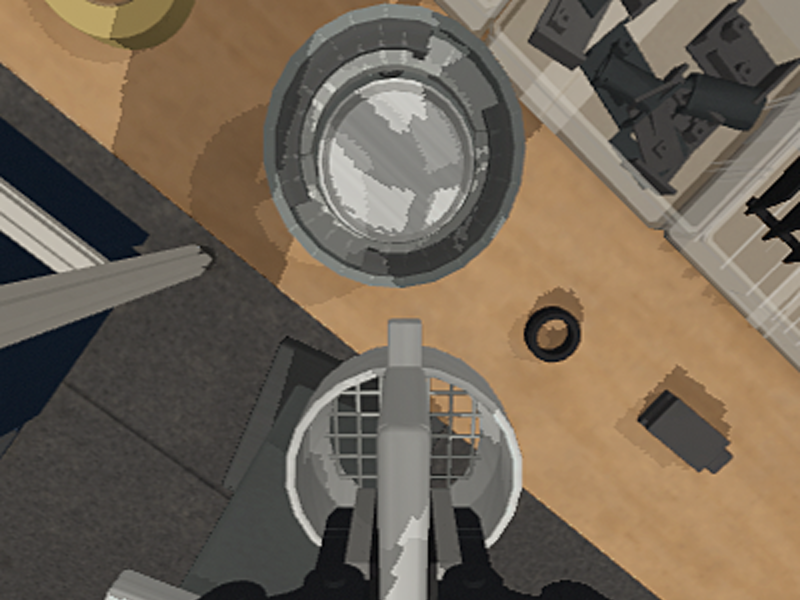

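The ring is at about (394,145) in this crop, i.e. (317,72) in the frame. The gaps aren't clear, so I'll rectify it to the plane of the roof tops.

```bash
cat >> h.py <<'E'
def rect(im,n,c,ctr,z,h=70,k=4):
    w=[(-h,-h),(h,-h),(h,h),(-h,h)]
    src=np.float32([proj(n,(ctr[0]+a,ctr[1]+b,z),c) for a,b in w])
    dst=np.float32([((a+h)*k,(h-b)*k) for a,b in w])   # image: right=+x, up=+y
    return cv2.warpPerspective(im,cv2.getPerspectiveTransform(src,dst),(2*h*k,2*h*k),flags=cv2.INTER_CUBIC)
E
python3 - <<'E'
from h import *
import pickle
c=pickle.load(open('w2.pkl','rb'));im=cv2.imread('pics/w2.png')
a=rect(im,'wrist',c,(506,86),91,h=70,k=4)
a=np.uint8(255*(a/255.)**.55)
for R in(58,53,42): cv2.circle(a,(280,280),R*4,(0,255,0) if R!=42 else (0,0,255),1)
for k in range(0,360,30):
    d=np.array([np.cos(np.radians(k)),-np.sin(np.radians(k))]);p=280+d*60*4;q=280+d*66*4
    cv2.line(a,tuple(p.astype(int)),tuple(q.astype(int)),(255,0,0),2)
cv2.imwrite('pics/r2.png',a)
E
```

```text
(no output)
```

View pics/r2.png

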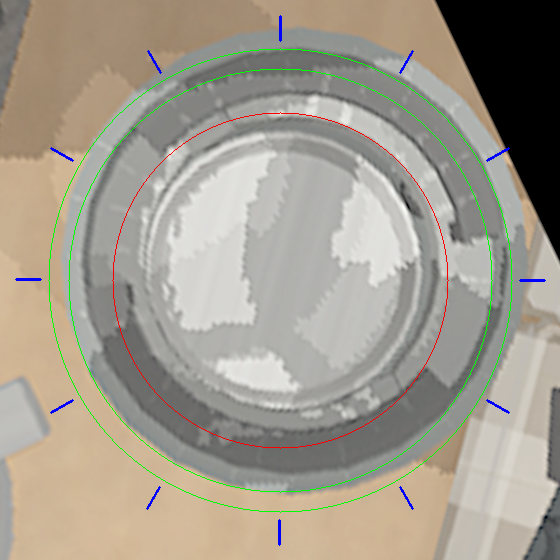

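```bash
python3 - <<'E'
from h import *
import pickle
from scipy.optimize import least_squares
c=pickle.load(open('w2.pkl','rb'));im=cv2.imread('pics/w2.png')
c0=np.array((509.7,90.8))
a=rect(im,'wrist',c,c0,91,h=70,k=4)
hsv=cv2.cvtColor(a,cv2.COLOR_BGR2HSV); S=hsv[...,1].astype(float)
P=[]
for k in range(0,360,3):
    d=np.array([np.cos(np.radians(k)),-np.sin(np.radians(k))])
    rr=np.arange(48,66,.25); q=(280+np.outer(rr,d)*4).round().astype(int); q=q[(q>=0).all(1)&(q<560).all(1)]
    s=S[q[:,1],q[:,0]]; i=np.where(s>80)[0]
    if len(i) and i[0]>10: P.append((k,rr[i[0]]))
P=np.array(P); th=np.radians(P[:,0]);xy=np.c_[np.cos(th),np.sin(th)]*P[:,1:]
f=least_squares(lambda p:np.hypot(*(xy-p[:2]).T)-p[2],[0,0,58],loss='soft_l1')
print(len(P),f.x,c0+f.x[:2],np.abs(f.fun).mean()); print(P[::6].tolist())
ctr=c0+f.x[:2]
out=[]
for z in(91,75):
    b=rect(im,'wrist',c,ctr,z,h=70,k=6)
    pol=cv2.warpPolar(b,(70*6,1440),(420,420),420,cv2.INTER_CUBIC)[:,33*6:61*6]  # rows=angle clockwise on image (y down)
    pol=cv2.rotate(pol,cv2.ROTATE_90_COUNTERCLOCKWISE)
    pol=cv2.resize(pol,(792,260)); pol=np.uint8(255*(pol/255.)**.6)
    for k in range(0,360,15):
        cv2.line(pol,(int(k*2.2),0),(int(k*2.2),12 if k%90 else 25),(0,0,255),1)
    for R in(58,53,42): cv2.line(pol,(0,int((61-R)/28*260)),(6,int((61-R)/28*260)),(0,255,0),2)
    out.append(pol)
cv2.imwrite('pics/pol.png',np.vstack(out))
E
```

```text
107 [-0.17579491  0.10411458 58.39325932] [509.52420509  90.90411458] 0.18002428210421142
[[3.0, 58.0], [21.0, 58.0], [39.0, 58.25], [57.0, 58.5], [75.0, 58.5], [93.0, 58.5], [111.0, 58.25], [129.0, 58.5], [147.0, 59.0], [165.0, 58.75], [183.0, 58.5], [201.0, 58.5], [219.0, 58.25], [237.0, 58.75], [255.0, 58.25], [273.0, 58.25], [291.0, 57.75], [309.0, 58.25]]
```

View pics/pol.png

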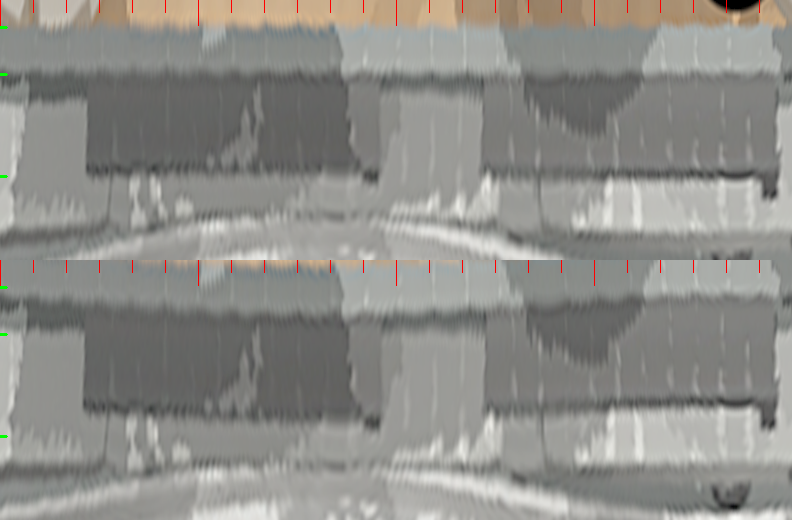

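Clear result: ring centre ≈ (509.5, 90.9), and roofs span 39.5–172.7° and 220–353° clockwise. That puts the gap middles at world −16.4° and 163.6°. Next, check the held sieve's offset in the tool from the same picture.

```bash
python3 - <<'E'
from h import *
import pickle
c=pickle.load(open('w2.pkl','rb')); e=np.array([420.13,42.74,239.8]);y=.4446
X=np.array([np.cos(y),np.sin(y),0]);Y=np.array([np.sin(y),-np.cos(y),0])
for n,u,v,z in(('lug end top',322.2,160,206.8),('bar far top',322.4,183.5,257.8),('rimL',263,240,204.8),('rimR',381,240,204.8)):
    p=ray('wrist',u,v,z,c)-e; print(n,p@X,p@Y)
# top camera check of the ring
t=cv2.imread('pics/t0.png'); print(proj('top',(509.5,90.9,91)),proj('top',(509.5,90.9,0)))
E
```

```text
lug end top 49.96191055061035 -0.3135327361084208
bar far top 50.23655646798371 -0.38957374442054515
rimL -1.9527555090391768 -38.002444338062695
rimR -1.9531282108941674 37.23623152007865
[260.3 214.9] [264. 218.]
```

>>> carry_out:
  targets:
    - {"dp": [10, 0, 0], "yaw": -10}
    - {"dp": [20, -1, 0], "yaw": -20}
    - {"dp": [30, -1, 0], "yaw": -30}
    - {"dp": [40, -2, 0], "yaw": -40}
    - {"dp": [50, -2, 0], "yaw": -50}
    - {"dp": [60, -3, 0], "yaw": -60}
    - {"dp": [70, -3, 0], "yaw": -70}
    - {"dp": [80, -4, 0], "yaw": -80}
    - {"dp": [90, -4, 0], "yaw": -90}
    - {"dp": [100, -4.7, 0], "yaw": -100}
    - {"dp": [101.5, -4.7, 0], "yaw": -110}
    - {"dp": [101.5, -4.7, 0], "yaw": -120}

```text
clock: 6.82
eef_pos: [509.7, 91.2, 239.7]
tcp_rot: [-3.141, -0.0, 2.546]
contact_force: [-0.5, 0.3, -1.8]
opening: 0.132
grasp_force: 45.7
```

>>> carry_out:
  targets:
    - {"dp": [0, 0, 10], "yaw": -9}
    - {"dp": [0, 0, 20], "yaw": -18.1}
    - {"dp": [0, 0, 20], "yaw": -18.1}
    - {"dp": [0, 0, 20], "yaw": -18.1}
    - {"dp": [0, 0, 20], "yaw": -18.1}
    - {"dp": [0, 0, 20], "yaw": -18.1}

```text
clock: 7.58
eef_pos: [509.6, 91.4, 220.2]
tcp_rot: [3.141, 0.001, 2.855]
contact_force: [0.2, 0.2, -2.4]
opening: 0.129
grasp_force: 45.6
```

```bash
python3 - <<'E'
from h import *
s=r.sense();print(s['eef_pos'],np.degrees(s['tcp_rot']),s['contact_force'],s['wrist_torque'],s['clock'],s['qpos'])
im=snap('side','s3.png')
a=cv2.resize(im[110:230,240:400,::-1],None,fx=4,fy=4,interpolation=cv2.INTER_CUBIC)
cv2.imwrite('pics/s3b.png',a)
E
```

```text
[509.61517146  91.39075207 220.22831258] [1.79985732e+02 2.87368612e-02 1.63584142e+02] [ 0.15804957  0.21141644 -2.41702893] [-0.00679324  0.04111604 -0.00848091] 7.575 [ 1.74549562e-01  2.06872073e-01  1.88063624e+00 -1.30545283e-07
  1.05352437e+00 -1.10973599e+00]
```

View pics/s3b.png

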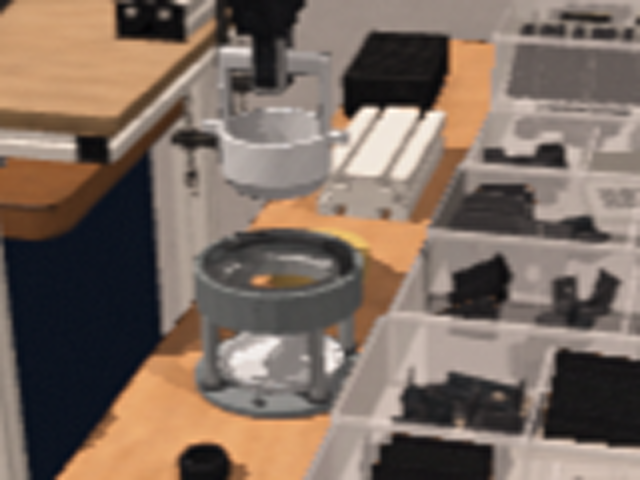

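>>> carry_out:
  targets:
    - {"dp": [-0.3, -0.7, 30], "yaw": 0}
    - {"dp": [-0.3, -0.7, 55], "yaw": 0}
    - {"dp": [-0.3, -0.7, 70], "yaw": 0}
    - {"dp": [-0.3, -0.7, 76], "yaw": 0}
    - {"dp": [-0.3, -0.7, 80], "yaw": 0}
    - {"dp": [-0.3, -0.7, 80], "yaw": 0}

```text
clock: 8.38
eef_pos: [509.8, 90.7, 140.2]
tcp_rot: [3.141, 0.0, 2.856]
contact_force: [-0.2, -0.0, -1.7]
opening: 0.129
grasp_force: 45.6
```

>>> carry_out:
  targets:
    - {"dp": [0, 0, 1], "yaw": 0}
    - {"dp": [0, 0, 2], "yaw": 0}
    - {"dp": [0, 0, 3], "yaw": 0}
    - {"dp": [0, 0, 4], "yaw": 0}
    - {"dp": [0, 0, 5], "yaw": 0}
    - {"dp": [0, 0, 5], "yaw": 0}

```text
clock: 9.12
eef_pos: [509.5, 90.6, 134.8]
tcp_rot: [-3.142, -0.0, 2.856]
contact_force: [-0.0, -0.3, -1.0]
opening: 0.125
grasp_force: 45.6
```

>>> carry_out:
  targets:
    - {"dp": [0, 0, 1], "yaw": 0}
    - {"dp": [0, 0, 2], "yaw": 0}
    - {"dp": [0, 0, 3], "yaw": 0}
    - {"dp": [0, 0, 4], "yaw": 0}
    - {"dp": [0, 0, 5], "yaw": 0}
    - {"dp": [0, 0, 5], "yaw": 0}

```text
clock: 9.88
eef_pos: [509.5, 90.6, 129.8]
tcp_rot: [-3.142, -0.0, 2.856]
contact_force: [-0.6, 0.5, -1.4]
opening: 0.13
grasp_force: 45.6
```

>>> carry_out:
  targets:
    - {"dp": [0, 0, 1], "yaw": 0}
    - {"dp": [0, 0, 2], "yaw": 0}
    - {"dp": [0, 0, 3], "yaw": 0}
    - {"dp": [0, 0, 4], "yaw": 0}
    - {"dp": [0, 0, 5], "yaw": 0}
    - {"dp": [0, 0, 5], "yaw": 0}

```text
clock: 10.62
eef_pos: [509.5, 90.6, 124.8]
tcp_rot: [-3.142, -0.0, 2.856]
contact_force: [0.1, 0.9, -2.5]
opening: 0.128
grasp_force: 45.6
```

>>> carry_out:
  targets:
    - {"dp": [0, 0, 1], "yaw": 0}
    - {"dp": [0, 0, 2], "yaw": 0}
    - {"dp": [0, 0, 3], "yaw": 0}
    - {"dp": [0, 0, 4], "yaw": 0}
    - {"dp": [0, 0, 5], "yaw": 0}
    - {"dp": [0, 0, 6], "yaw": 0}
    - {"dp": [0, 0, 6], "yaw": 0}

```text
clock: 11.5
eef_pos: [509.5, 90.6, 118.8]
tcp_rot: [-3.142, -0.0, 2.856]
contact_force: [0.1, -0.5, -2.1]
opening: 0.129
grasp_force: 45.6
```

>>> carry_out:
  targets:
    - {"dp": [0, 0, 0.5], "yaw": 0}
    - {"dp": [0, 0, 1], "yaw": 0}
    - {"dp": [0, 0, 1.5], "yaw": 0}
    - {"dp": [0, 0, 1.5], "yaw": 0}

```text
clock: 12.0
eef_pos: [509.5, 90.6, 117.4]
tcp_rot: [-3.142, -0.0, 2.856]
contact_force: [-0.6, -0.0, -2.5]
opening: 0.131
grasp_force: 45.6
```

>>> carry_out:
  targets:
    - {"dp": [0, 0, 0.4], "yaw": 0}
    - {"dp": [0, 0, 0.8], "yaw": 0}
    - {"dp": [0, 0, 1.2], "yaw": 0}
    - {"dp": [0, 0, 1.2], "yaw": 0}

```text
clock: 12.5
eef_pos: [509.5, 90.6, 116.1]
tcp_rot: [-3.142, -0.0, 2.856]
contact_force: [-0.6, 0.3, -2.1]
opening: 0.129
grasp_force: 45.6
```

>>> carry_out:
  targets:
    - {"dp": [0, 0, 0.3], "yaw": 0}
    - {"dp": [0, 0, 0.6], "yaw": 0}
    - {"dp": [0, 0, 0.6], "yaw": 0}

```text
clock: 12.88
eef_pos: [509.6, 90.7, 116.0]
tcp_rot: [3.141, 0.0, 2.856]
contact_force: [-3.2, 0.6, 4.9]
opening: 0.129
grasp_force: 46.7
```

Lugs are on the ledge, pressing with about 7 N. Twist to just before the search range.

>>> carry_out:
  targets:
    - {"dp": [0, 0, 0], "yaw": 4}
    - {"dp": [0, 0, 0], "yaw": 8}
    - {"dp": [0, 0, 0], "yaw": 12}
    - {"dp": [0, 0, 0], "yaw": 12}

```text
clock: 13.38
eef_pos: [509.9, 90.7, 116.0]
tcp_rot: [3.141, 0.001, 2.647]
contact_force: [-0.3, 0.0, 5.3]
opening: 0.135
grasp_force: 46.7
```

>>> carry_out:
  targets:
    - {"dp": [0, 0, 0], "yaw": 4}
    - {"dp": [0, 0, 0], "yaw": 8}
    - {"dp": [0, 0, 0], "yaw": 12}
    - {"dp": [0, 0, 0], "yaw": 16}
    - {"dp": [0, 0, 0], "yaw": 20}
    - {"dp": [0, 0, 0], "yaw": 20}

```text
clock: 14.12
eef_pos: [510.0, 90.8, 116.0]
tcp_rot: [3.141, 0.0, 2.299]
contact_force: [-0.6, 0.8, 4.6]
opening: 0.13
grasp_force: 46.7
```

>>> carry_out:
  targets:
    - {"dp": [0, 0, 0], "yaw": 1.5}
    - {"dp": [0, 0, 0], "yaw": 3}
    - {"dp": [0, 0, 0], "yaw": 3}

```text
clock: 14.5
eef_pos: [510.0, 90.7, 115.9]
tcp_rot: [3.141, 0.0, 2.246]
contact_force: [-0.7, 1.5, 5.7]
opening: 0.132
grasp_force: 46.7
```

>>> carry_out:
  targets:
    - {"dp": [0, 0, 0], "yaw": 1}
    - {"dp": [0, 0, 0], "yaw": 2}
    - {"dp": [0, 0, 0], "yaw": 2}

```text
clock: 14.88
eef_pos: [509.9, 90.7, 115.8]
tcp_rot: [3.141, 0.0, 2.211]
contact_force: [0.3, 1.4, 5.0]
opening: 0.128
grasp_force: 46.7
```

>>> carry_out:
  targets:
    - {"dp": [0, 0, 0], "yaw": 1}
    - {"dp": [0, 0, 0], "yaw": 2}
    - {"dp": [0, 0, 0], "yaw": 2}

```text
clock: 15.25
eef_pos: [509.4, 90.5, 115.3]
tcp_rot: [-3.141, -0.0, 2.175]
contact_force: [0.3, 0.4, -2.9]
opening: 0.131
grasp_force: 45.6
```

>>> carry_out:
  targets:
    - {"dp": [0, 0, 0], "yaw": 1}
    - {"dp": [0, 0, 0], "yaw": 2}
    - {"dp": [0, 0, 0], "yaw": 2}

```text
clock: 15.62
eef_pos: [509.2, 90.5, 115.3]
tcp_rot: [-3.141, -0.0, 2.14]
contact_force: [-0.9, -0.7, -1.4]
opening: 0.131
grasp_force: 45.6
```

The force vanished at 39–41°, so the lugs are over the notches. Lowering gently.

>>> carry_out:
  targets:
    - {"dp": [0, 0, 0.4], "yaw": 0}
    - {"dp": [0, 0, 0.8], "yaw": 0}
    - {"dp": [0, 0, 1.2], "yaw": 0}
    - {"dp": [0, 0, 1.2], "yaw": 0}

```text
clock: 16.12
eef_pos: [509.5, 90.6, 114.3]
tcp_rot: [-3.142, -0.0, 2.141]
contact_force: [0.2, 0.4, -1.9]
opening: 0.127
grasp_force: 45.6
```

```bash
python3 -c "
from h import *
s=r.sense();print(s['eef_pos'],np.degrees(s['tcp_rot']),s['contact_force'],s['wrist_torque'])"
```

```text
[509.51223366  90.62269432 114.33956618] [-1.79997067e+02 -2.27186040e-03  1.22644858e+02] [ 0.2267076   0.40593805 -1.90850357] [ 0.02930487  0.00517401 -0.01531155]
```

Free descent. Continuing down to the notch floor (TCP ≈ 110).

>>> carry_out:
  targets:
    - {"dp": [0, 0, 0.5], "yaw": 0}
    - {"dp": [0, 0, 1], "yaw": 0}
    - {"dp": [0, 0, 1.5], "yaw": 0}
    - {"dp": [0, 0, 2], "yaw": 0}
    - {"dp": [0, 0, 2.5], "yaw": 0}
    - {"dp": [0, 0, 2.5], "yaw": 0}

```text
clock: 16.88
eef_pos: [509.5, 90.6, 111.8]
tcp_rot: [-3.142, -0.0, 2.14]
contact_force: [0.2, 0.3, -2.0]
opening: 0.13
grasp_force: 45.6
```

>>> carry_out:
  targets:
    - {"dp": [0, 0, 0.4], "yaw": 0}
    - {"dp": [0, 0, 0.8], "yaw": 0}
    - {"dp": [0, 0, 1.2], "yaw": 0}
    - {"dp": [0, 0, 1.6], "yaw": 0}
    - {"dp": [0, 0, 1.6], "yaw": 0}

```text
clock: 17.5
eef_pos: [509.5, 90.6, 110.2]
tcp_rot: [-3.141, -0.0, 2.14]
contact_force: [-0.8, 0.4, -1.7]
opening: 0.13
grasp_force: 45.6
```

>>> carry_out:
  targets:
    - {"dp": [0, 0, 0.2], "yaw": 0}
    - {"dp": [0, 0, 0.4], "yaw": 0}
    - {"dp": [0, 0, 0.4], "yaw": 0}

```text
clock: 17.88
eef_pos: [509.6, 90.6, 110.0]
tcp_rot: [3.141, 0.0, 2.141]
contact_force: [-0.6, -0.5, 0.8]
opening: 0.131
grasp_force: 46.0
```

>>> carry_out:
  targets:
    - {"dp": [0, 0, 0], "yaw": 0}
    - {"dp": [0, 0, 0], "yaw": 0}
    - {"dp": [0, 0, 0], "yaw": 0}
    - {"dp": [0, 0, 0], "yaw": 0}
    - {"dp": [0, 0, 0], "yaw": 0}
    - {"dp": [0, 0, 0], "yaw": 0}
    - {"dp": [0, 0, 0], "yaw": 0}
    - {"dp": [0, 0, 0], "yaw": 0}
  fingers: 0.3

```text
clock: 18.88
eef_pos: [509.5, 90.6, 109.9]
tcp_rot: [-3.142, -0.0, 2.14]
contact_force: [-0.8, -0.1, -0.1]
opening: 0.649
grasp_force: 0.0
```

>>> carry_out:
  targets:
    - {"dp": [0, 0, -15], "yaw": 0}
    - {"dp": [0, 0, -40], "yaw": 0}
    - {"dp": [0, 0, -90], "yaw": 0}
    - {"dp": [0, 0, -140], "yaw": 0}
    - {"dp": [0, 0, -140], "yaw": 0}
    - {"dp": [0, 0, -140], "yaw": 0}
    - {"dp": [0, 0, -140], "yaw": 0}

```text
clock: 19.75
eef_pos: [508.7, 90.5, 248.9]
tcp_rot: [-3.14, -0.001, 2.14]
contact_force: [0.7, -1.3, -0.3]
opening: 0.648
grasp_force: 0.0
```

```bash
python3 - <<'E'
from h import *
s=r.sense();print(s['eef_pos'],s['contact_force'],s['clock'],s['opening'])
c=r.get_calibration('wrist'); w=snap('wrist','w4.png'); im=snap('side','s4.png')
print(proj('wrist',(509.6,90.6,121),c))
a=cv2.resize(im[110:230,250:370,::-1],(400,400),interpolation=cv2.INTER_CUBIC)
b=cv2.resize(w[40:280,200:440,::-1],(400,400),interpolation=cv2.INTER_CUBIC)
cv2.imwrite('pics/f4.png',np.hstack([a,b]))
E
```

```text
[508.74729406  90.45459952 248.90486141] [ 0.7052431  -1.30992018 -0.29368821] 19.75 0.6481204228722843
[322.1 194.5]
```

View pics/f4.png

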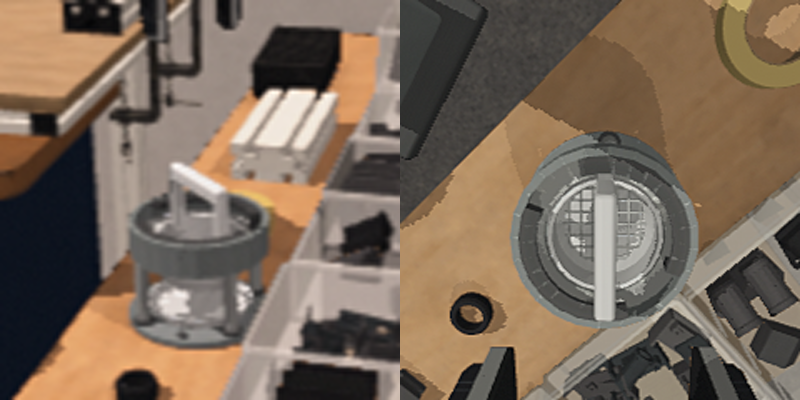

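The sieve hangs level and centred in the ring, bar at about (605,245) in the right-hand view, with the lugs below the roofs and the gripper clear. Its bar sits at the full-down height of 46 mm above the ledge. Handing in.

```bash
python3 -c "
from rig import r
print(r.sign_off())"
```

```text
the job is handed in; nothing more can be done
None
```

The lug sieve hangs in the bayonet ring, twisted clockwise about 41° with both lugs down in their notches (bar about 46 mm above the ledge); I released it and handed the job in at about 20 s, and the judge's result was not shown.

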